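# Hold the amber shade block in the light bench

## Robot

A 6-joint arm with a two-finger parallel gripper is mounted at the origin on the work surface. World frame = base frame: x ahead of the robot, y to its left, z up, the work surface at z = 0. Lengths are in m, angles in rad, forces in N, time in s.
With the tool pointing down it reaches from about 0.425 to 0.925 m from the base axis. Payload 12.5 kg.
Tool frame: the origin (TCP) lies midway between the tips of the shut fingers; the grasp point (between the pads) lies 19 mm behind it (r.grip_point_offset is the distance from the TCP to the grasp point, in m); y points along the fingers, z is the direction in which the jaws open and shut, and the axes are right-handed (so a half turn about y gives the same grasp; the last joint's range is limited). The gripper opens to 85 mm and grips with 20 to 120 N. Pads are 22 mm wide; open, the fingers measure 114 mm over their backs; the gripper's body (76 mm by 85 mm) begins 54 mm behind the grasp point. The pads swing forward as they close: fully open they stand 13 mm farther back than shut.
Start: joints at [-1.406, 0.491, 1.559, -0, 1.092, -0.106], TCP at [0.167, -0.602, 0.231] pointing down, gripper open.
Joint ranges: [-3.1, 3.1], [-0.84, 2.19], [0.05, 2.79], [-1.13, 4.28], [0.06, 2.93], [-2.69, 2.69]. Speed limits (rad/s): [2.22, 2.22, 2.79, 3.14, 3.14, 3.14].

## Interface

Orientations are given as a unit quaternion [w, x, y, z].
In Python, from cell import sensors, cams, order, r gives the robot as it stands. The module is installed in compiled form; this text tells all that it offers.
- The arm moves only by the tool step_arm, never from a script. Its argument "motion" is a list of rows, each a list of 3 entries, a list of its own where there are three numbers: the shift along the tool's x, y, z in cm, then the turn, a rotation vector about the tool's x, y, z in rad, then the closure, from 0 (fully open) to 1 (shut). In form: [[[x, y, z], [rx, ry, rz], gripper], ...]. A call has 1 to 12 rows; each row is the pose to reach, as a shift and turn from the pose commanded when the call began, along the tool's axes at that moment; what a row does not reach only later rows make up. A row lasts 1/12 s, in which the tool goes at most 41.7 mm and 7.16 degrees, less where a joint would pass 70% of its speed; a pose out of reach is approached as far as the arm can. A call with a gripper value outside its range is refused whole. The fingers move at their own pace and stop on an object; "force" is the grip in N (left out, the last holds). Time passes only in rows, so rows that repeat a pose let the fingers close. It gives the time, the measured TCP pose, the force and the opening at its end, in the units of the state.
- sensors.get_state(): the state, without advancing time (a new reading comes with each control period).
- cams.capture(name): name is "side" or "top" or "wrist"; returns a dict with "pixels" (384x512x3 uint8, blue, green, red), "fx", "fy", "cx", "cy" (pixels), "rvec" (rotation vector, rad) and "tvec" (3), from world to camera coordinates, as OpenCV has them; the wrist camera has in their place "T_tool_cam" (4x4, takes a point from camera to tool coordinates, whose origin is the TCP and whose axes are the tool frame's). Camera axes: x right, y down, z forward; pixel columns grow to the right and rows downward; lengths in m; the calibration is good to about 2 mm. A picture is of the moment at which its call begins: read the wrist's pose just before it. There is no depth.
- order.job_done(): hands the job in, once; it reports no verdict.
The state is a dict: "t": time; "joint_pos": joint angles; "joint_velocities": joint speeds; "joint_torque": joint torques, N m; "tool_pos": TCP position; "tcp_rot": TCP orientation; "wrist_force": force on the tool from outside, world axes, zero at the start; "ft_torque": the same for the moment, N m; "finger_gap": finger opening in m.
Only numpy, scipy, OpenCV 4.12 (cv2) and the standard library are available. Lean on these libraries where they do the work, as an engineer would, in place of code of your own. Each camera call takes 0.05 s, during which the arm holds its last target.

## Task

On the small light bench, first slide the lamp's shutter fully open by its red tab. Then take the amber glass shade block out of the wooden rack, with the fingers on its two white frosted sides only and never on its clear amber windows, and hold it upright, still and square in the light path, midway between lamp and detector, so that the beam enters one clear window at its centre and leaves by the other. Finish while holding it there in the air, resting on nothing, and leave the other blocks, the paint jar and the tin where they are.

Things in the scene. Friction and masses are not known exactly. Their poses are not given: they have to be found in the camera images.
- bench: fixed light bench, left or right on the table; base plate 345 x 100 x 12 mm. Origin on the table under the measuring place, +x along the beam from lamp to detector, z up. Black lamp housing (80 mm wide, 130 mm high) at x -175 to -100 mm, white detector (70 mm wide, 130 mm high) at x +100 to +160 mm. Between the red tab (to x = -87) and x = +97 mm there is only the base plate
- beam_mid (a point): the measuring place: point on the beam midway between lamp and detector, 95 mm above the table, over the bench's origin, axes as the bench's. The beam is level, 10 mm wide, along its x axis
- shutter (a joint): travel in m of the aluminium shutter blade (40 mm wide) in front of the lamp's round lens: 0 = covers the lens, 0.045 = fully open, against its stop. It slides along the bench's +y axis, needs about 1.5 N and stays where it is left. Starts at 0 to 0.008
- shutter_tab (a point): centre of the top of the shutter's upright red tab, 165 mm above the table, moving with the shutter. The tab is 8 mm (bench x) by 12 mm (bench y) and stands 35 mm above the lamp housing's top, just in front of the housing's lens side
- rack: fixed pale wooden rack 190 x 60 x 18 mm, origin at the centre of its underside. Three pockets 12 mm deep in a row along its x axis, 60 mm apart, each holding one glass block with about 1.5 mm of play all round; the blocks' x axes lie along the rack's x axis. Which block stands in which pocket varies
- amber_block: amber glass block, 36 mm (x) by 24 mm (y) by 70 mm high, 120 to 190 g, origin at the centre of its underside, which stands 6 mm above the table in a pocket (58 mm show above the rack). The two faces across y (36 mm wide) are white frosted layers 3 mm thick: grip here. The two faces across x are the clear amber windows (18 mm wide): no fingers here; the light goes through them
- amber_centre (a point): the middle of the amber block, 35 mm above its underside, axes as the block's
- green_block: the same size and build as the amber block, its windows green; origin at the centre of its underside. A bystander: it stays in its pocket
- clear_block: the same size and build as the amber block, its windows pale blue; origin at the centre of its underside. A bystander: it stays in its pocket
- paint_bottle: small gold-coloured paint jar with a brass cap, 40 mm across, 75 mm high, standing; origin at the centre of its underside. A bystander
- tin: shallow round steel tin, 84 mm across the rim, 20 mm high; origin at the centre of its underside. A bystander
Not all that is in view belongs to the job. Of the things that look like the rack, take the one that is nearest to the robot's base at the start. What is shaped like the amber_block but black is not meant.

How it is judged:
By the outcome, as a careful person would: the job done as asked, in the order asked, and still so for the second after the job is handed in, while the arm keeps its last pose, push and grip.
It also fails if it takes over 54 s, if anything falls off the work surface, if the arm or the gripper's body presses on something with over 40 N, if the wrist force passes 120 N, or if a joint passes its speed limit or range.

## Working session

There is one attempt and no reset: what is moved stays moved. The work goes in short steps, Python scripts to look and compute and a tool call to move; the robot and the scene stay as the last step left them, time stands still between calls to the robot, and variables do not carry over. Pictures are saved under pics/ and viewed, and the job is handed in when it is done.

Besides the shell and the picture viewer there is one more tool, called after "Emit:" as name(argument=value, ...), one argument or row to a line, values as JSON. step_arm: Moves the arm, as the interface text tells. Its arguments: {"type":"object","properties":{"motion":{"type":"array"},"force":{"type":"number"}},"required":["motion"]}

```bash
mkdir -p pics; python3 - <<'E'
from cell import sensors,cams,order,r
import cv2,numpy as np
s=sensors.get_state();print(s)
for n in("side","top","wrist"):
    c=cams.capture(n);cv2.imwrite(f"pics/{n}0.png",c["pixels"]);c2={k:v for k,v in c.items() if k!="pixels"};print(n,c2)
    np.save(f"pics/{n}0.npy",c,allow_pickle=True)
E
```

```text
{'t': 0.0, 'joint_pos': array([-1.40558742e+00,  4.91569794e-01,  1.55945290e+00,  2.91358743e-05,
        1.09171990e+00, -1.05572480e-01]), 'joint_velocities': array([-3.01056480e-04,  8.62745632e-04, -1.24274205e-03,  2.83065034e-05,
        5.82812801e-04, -4.65588471e-04]), 'joint_torque': array([ 1.32479647e-03, -6.18435359e+01, -2.61595005e+01, -3.36254323e-05,
        3.98686534e-03, -2.02728671e-05]), 'tool_pos': array([ 0.1671844 , -0.60198457,  0.2307202 ]), 'tcp_rot': array([ 0.09543575, -0.09544172,  0.701043  , -0.70022968]), 'wrist_force': array([ 0.55115518,  0.73165688, -1.14077251]), 'ft_torque': array([ 0.04754651,  0.01024321, -0.02092323]), 'finger_gap': 0.0857955156007041}
side {'fx': 376.3484490635882, 'fy': 376.3484490635882, 'cx': 254.85891875154377, 'cy': 191.44387028843224, 'rvec': array([ 0.69297298, -2.40682112,  1.35731587]), 'tvec': array([0.59933793, 0.1751026 , 1.05969906])}
top {'fx': 386.53623499472525, 'fy': 386.53623499472525, 'cx': 250.4057535887069, 'cy': 194.21106737927232, 'rvec': array([ 2.2291836 , -2.17694844,  0.06747514]), 'tvec': array([0.17139766, 0.56793555, 1.32834981])}
wrist {'fx': 293.37261554891114, 'fy': 293.37261554891114, 'cx': 259.4659672853039, 'cy': 189.30327765474956, 'T_tool_cam': array([[-6.43681735e-04,  9.54518538e-01,  2.98150877e-01,
        -7.56938174e-02],
       [-2.50389141e-04, -2.98151083e-01,  9.54518658e-01,
        -1.41873662e-01],
       [ 9.99999761e-01,  5.39752484e-04,  4.30915484e-04,
         9.01847334e-04],
       [ 0.00000000e+00,  0.00000000e+00,  0.00000000e+00,
         1.00000000e+00]])}
```

View pics/side0.png

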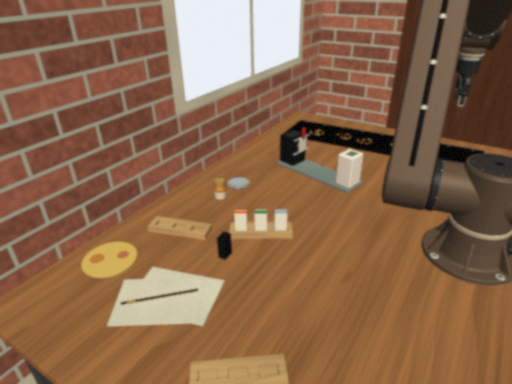

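View pics/top0.png

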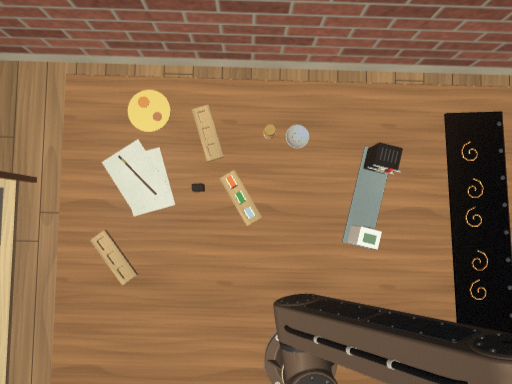

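View pics/wrist0.png

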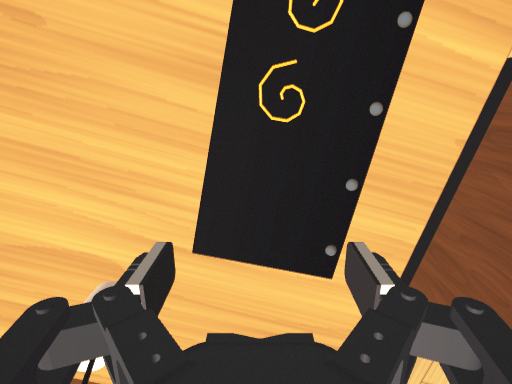

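The side view shows the lamp at (292,147), detector at (350,168) and the loaded rack at (262,230). The top view shows the bench from (385,157) to (366,238), and the rack from (231,182) to (250,213) with amber at the far end. Next I'll enlarge these areas.

```bash
cat > h.py <<'E'
import cv2,numpy as np
from scipy.spatial.transform import Rotation as R
def load(n): return np.load(f"pics/{n}.npy",allow_pickle=True).item()
def ray(c,uv,Ttool=None):
    d=np.array([(uv[0]-c["cx"])/c["fx"],(uv[1]-c["cy"])/c["fy"],1.0])
    if "rvec" in c:
        Rm=cv2.Rodrigues(c["rvec"])[0]; o=-Rm.T@c["tvec"]; return o,Rm.T@d
    T=Ttool@c["T_tool_cam"]; return T[:3,3],T[:3,:3]@d
def onz(c,uv,z,T=None):
    o,d=ray(c,uv,T); return o+d*(z-o[2])/d[2]
def tri(c1,u1,c2,u2,T1=None,T2=None):
    o1,d1=ray(c1,u1,T1);o2,d2=ray(c2,u2,T2)
    A=np.stack([d1,-d2],1);s=np.linalg.lstsq(A,o2-o1,rcond=None)[0]
    p,q=o1+d1*s[0],o2+d2*s[1];return (p+q)/2,np.linalg.norm(p-q)
def proj(c,p,T=None):
    p=np.asarray(p,float)
    if "rvec" in c: q=cv2.Rodrigues(c["rvec"])[0]@p+c["tvec"]
    else:
        M=np.linalg.inv(T@c["T_tool_cam"]);q=M[:3,:3]@p+M[:3,3]
    return np.array([c["fx"]*q[0]/q[2]+c["cx"],c["fy"]*q[1]/q[2]+c["cy"]])
def Tt(s):
    T=np.eye(4);q=s["tcp_rot"];T[:3,:3]=R.from_quat(np.r_[q[1:],q[0]]).as_matrix();T[:3,3]=s["tool_pos"];return T
def crop(n,x0,y0,x1,y1,k,out):
    im=load(n)["pixels"][y0:y1,x0:x1];cv2.imwrite(f"pics/{out}.png",cv2.resize(im,None,fx=k,fy=k,interpolation=cv2.INTER_CUBIC))
E
python3 - <<'E'
from h import *
crop("top0",335,135,415,260,4.8,"ta")
crop("top0",210,115,320,235,5,"tb")
crop("side0",270,110,370,200,6,"sa")
crop("side0",205,170,305,270,6,"sb")
a=cv2.imread("pics/ta.png");b=cv2.imread("pics/tb.png");a=cv2.copyMakeBorder(a,0,600-a.shape[0],0,0,0) if a.shape[0]<600 else a[:600]
b=b[:600,:416] if a.shape[1]+b.shape[1]>800 else b
E
```

```text
(no output)
```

View pics/ta.png

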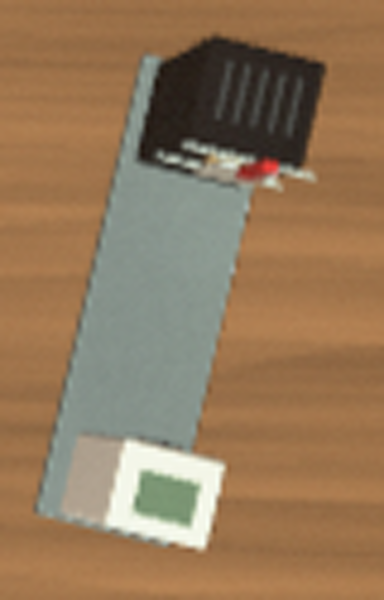

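View pics/tb.png

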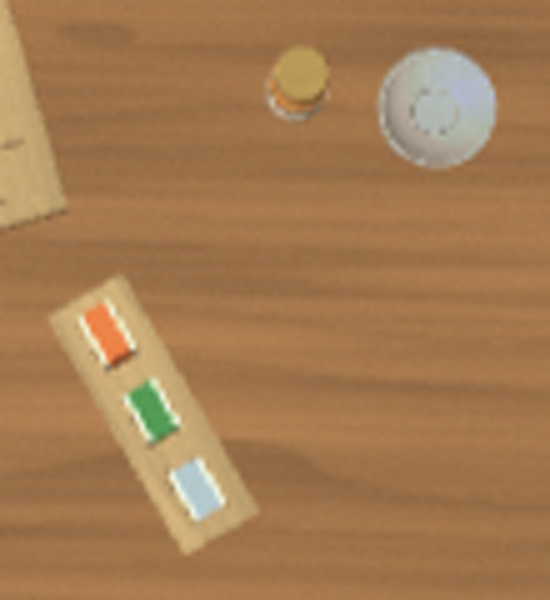

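View pics/sa.png

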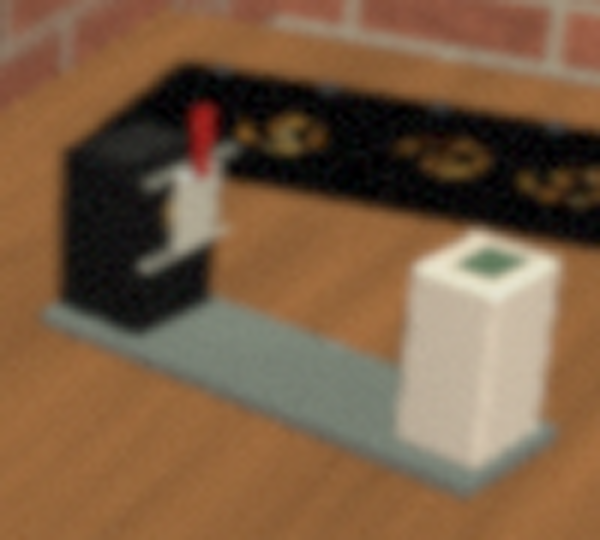

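View pics/sb.png

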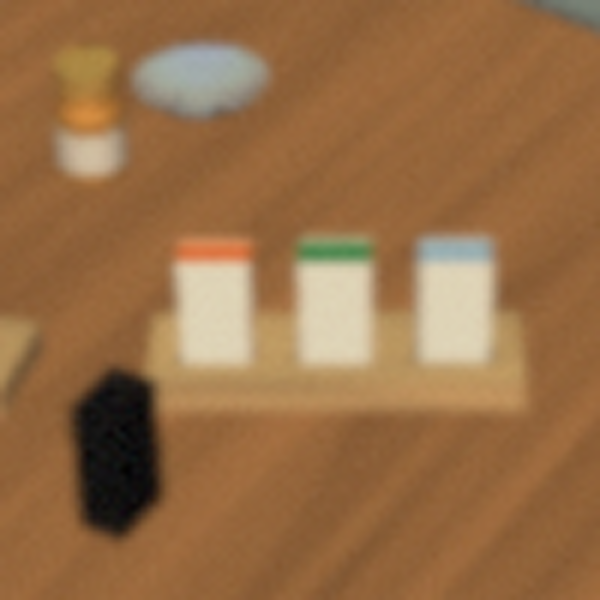

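```bash
python3 - <<'E'
from h import *
t=load("top0");s=load("side0")
f=lambda u:(335+(u[0]+.5)/4.8-.5,135+(u[1]+.5)/4.8-.5)
g=lambda u:(210+(u[0]+.5)/5-.5,115+(u[1]+.5)/5-.5)
A=onz(t,f((147,55)),.012);B=onz(t,f((38,515)),.012);C=onz(t,f((165,545)),.012)
print("plate",A,B,C,np.linalg.norm(A-B))
D=[onz(t,f(u),.13) for u in((125,438),(225,462),(206,550),(104,525))]
print("det",D,np.linalg.norm(D[0]-D[1]),np.linalg.norm(D[1]-D[2]));print(np.mean(D,0))
L=[onz(t,f(u),.13) for u in((213,37),(326,65),(300,168))];print("lamp",L)
for n,c in(("t",t),("s",s)):
    im=cv2.cvtColor(c["pixels"],cv2.COLOR_BGR2HSV).astype(int)
    m=((im[...,0]<8)|(im[...,0]>172))&(im[...,1]>170)&(im[...,2]>90)
    ys,xs=np.nonzero(m)
    k=(xs>(370 if n=="t" else 295))&(xs<(400 if n=="t" else 315))&(ys>120)&(ys<(180 if n=="t" else 145))
    print(n,list(zip(xs[k],ys[k])))
# rack
Rk=[onz(t,g(u),.018) for u in((48,317),(122,276),(260,512),(190,555))]
print("rack",Rk,[np.linalg.norm(Rk[i]-Rk[(i+1)%4]) for i in range(4)],np.mean(Rk,0))
for nm,lo,hi in(("amber",(5,150,150),(14,255,255)),("green",(50,100,60),(85,255,255)),("blue",(85,20,120),(115,120,255))):
    im=cv2.cvtColor(t["pixels"],cv2.COLOR_BGR2HSV)
    m=cv2.inRange(im,lo,hi);m2=np.zeros_like(m);m2[165:225,218:262]=m[165:225,218:262]
    M=cv2.moments(m2,True);u=(M["m10"]/M["m00"],M["m01"]/M["m00"]);rr=cv2.minAreaRect(np.argwhere(m2)[:,::-1].astype(np.float32))
    print(nm,M["m00"],u,onz(t,u,.076),rr)
E
```

```text
plate [ 0.74234245 -0.21366612  0.012     ] [ 0.40622334 -0.1377906   0.012     ] [ 0.38674905 -0.22990714  0.012     ] 0.34457677587152397
det [array([ 0.46617877, -0.16484835,  0.13      ]), array([ 0.4519164, -0.2311729,  0.13     ]), array([ 0.39394264, -0.21902401,  0.13      ]), array([ 0.40880143, -0.15153456,  0.13      ])] 0.06784070640170047 0.05923303819425208
[ 0.43020981 -0.19164495  0.13      ]
lamp [array([ 0.73410973, -0.22116701,  0.13      ]), array([ 0.7172537 , -0.29696218,  0.13      ]), array([ 0.64784845, -0.27988889,  0.13      ])]
t [(np.int64(389), np.int64(168)), (np.int64(390), np.int64(168)), (np.int64(391), np.int64(168)), (np.int64(392), np.int64(168)), (np.int64(388), np.int64(169)), (np.int64(389), np.int64(169)), (np.int64(390), np.int64(169)), (np.int64(391), np.int64(169)), (np.int64(392), np.int64(169)), (np.int64(385), np.int64(170)), (np.int64(386), np.int64(170)), (np.int64(387), np.int64(170)), (np.int64(388), np.int64(170)), (np.int64(389), np.int64(170)), (np.int64(390), np.int64(170)), (np.int64(391), np.int64(170)), (np.int64(386), np.int6
[... 1219 characters left out ...]
38), np.float64(0.1890488868463277), np.float64(0.05656187362542757), np.float64(0.19135028664146558)] [0.55113466 0.21855631 0.018     ]
amber 51.0 (230.8235294117647, 181.2156862745098) [0.60209851 0.25136156 0.076     ] ((230.82351684570312, 181.2058868408203), (11.147406578063965, 4.287464618682861), 59.03623962402344)
green 43.0 (240.06976744186048, 196.93023255813952) [0.55082559 0.21951214 0.076     ] ((240.07351684570312, 196.95590209960938), (9.946917533874512, 3.944467544555664), 59.03623962402344)
blue 46.0 (248.8913043478261, 212.32608695652175) [0.50073661 0.18919133 0.076     ] ((248.86764526367188, 212.27938842773438), (9.260923385620117, 4.630461692810059), 59.03623962402344)
```

```bash
cat >> h.py <<'E'
def goal(yaw_z, p, s):
    """tool y down; tool z axis horizontal at angle yaw_z (rad); p TCP. Prints move from s"""
    z=np.array([np.cos(yaw_z),np.sin(yaw_z),0]);y=np.array([0,0,-1.]);x=np.cross(y,z)
    G=np.eye(4);G[:3,:3]=np.stack([x,y,z],1);G[:3,3]=p
    D=np.linalg.inv(Tt(s))@G
    print("move cm",np.round(D[:3,3]*100,2),"rot",np.round(R.from_matrix(D[:3,:3]).as_rotvec(),3)); return G
E
python3 - <<'E'
from h import *
from cell import sensors
s=sensors.get_state();T=Tt(s);print(np.round(T,3))
t=load("top0");d=load("side0")
tab=onz(t,(390.6,168.6),.165);print(tab,tri(t,(390.6,168.6),d,(303.5,127.8)))
bx=np.array([-.9754,.2202,0]);by=np.array([-.2202,-.9754,0]);o=np.array([.556,-.221,0])
print("tab bench",(tab-o)@bx,(tab-o)@by, proj(d,tab),proj(d,o),proj(t,o))
tc=o-.091*bx+.0*by
ang=np.arctan2(by[1],by[0]);print(np.degrees(ang))
for a in(ang,ang+np.pi): goal(a,np.r_[(o-.07*bx+-.03*by)[:2],.30],s)
E
```

```text
[[-0.964 -0.     0.268  0.167]
 [-0.268  0.001 -0.964 -0.602]
 [-0.    -1.    -0.001  0.231]
 [ 0.     0.     0.     1.   ]]
[ 0.64619815 -0.24583006  0.165     ] (array([ 0.64492014, -0.2462512 ,  0.16557249]), np.float64(0.0027240790554583067))
tab bench -0.09344685502053085 0.004357609156651826 [302.79080433 127.92415435] [318.61016357 173.82469046] [365.7721898 199.3474628]
-102.72147095575532
move cm [-55.25  -6.88 -25.65] rot [0.001 0.493 0.   ]
move cm [-55.25  -6.88 -25.65] rot [ 0.000e+00 -2.649e+00 -1.000e-03]
```

Emit:
step_arm(
  motion=[
    [[-55.2,-6.9,-25.7],[0,0.493,0],1],
    [[-55.2,-6.9,-25.7],[0,0.493,0],1],
    [[-55.2,-6.9,-25.7],[0,0.493,0],1],
    [[-55.2,-6.9,-25.7],[0,0.493,0],1],
    [[-55.2,-6.9,-25.7],[0,0.493,0],1],
    [[-55.2,-6.9,-25.7],[0,0.493,0],1],
    [[-55.2,-6.9,-25.7],[0,0.493,0],1],
    [[-55.2,-6.9,-25.7],[0,0.493,0],1],
    [[-55.2,-6.9,-25.7],[0,0.493,0],1],
    [[-55.2,-6.9,-25.7],[0,0.493,0],1],
    [[-55.2,-6.9,-25.7],[0,0.493,0],1],
    [[-55.2,-6.9,-25.7],[0,0.493,0],1],
  ],
  force=30,
)

```text
t: 1.15
tool_pos: [0.5428, -0.281, 0.2872]
tcp_rot: [0.078, -0.078, -0.703, 0.703]
wrist_force: [0.4, -1.2, 0.6]
finger_gap: -0.0001
```

```bash
python3 - <<'E'
from h import *
from cell import sensors
s=sensors.get_state();print(s["t"],s["joint_pos"].round(3),s["joint_velocities"].round(3))
o=np.array([.556,-.221,0]);bx=np.array([-.9754,.2202,0]);by=np.array([-.2202,-.9754,0])
goal(np.radians(-102.72),np.r_[(o-.07*bx+-.03*by)[:2],.30],s)
E
```

```text
1.15 [-0.586  0.422  1.52  -0.     1.199  1.207] [ 0.797  0.224 -0.521 -0.     0.291  0.794]
move cm [-6.96 -1.28 -9.15] rot [-0. -0.  0.]
```

Emit:
step_arm(
  motion=[
    [[-5.5,-1,-7.2],[0,0,0],1],
    [[-5.5,-1,-7.2],[0,0,0],1],
    [[-5.5,-1,-7.2],[0,0,0],1],
    [[-5.5,-1,-7.2],[0,0,0],1],
    [[-5.5,-1,-7.2],[0,0,0],1],
    [[-5.5,-1,-7.2],[0,0,0],1],
  ],
)

```text
t: 1.65
tool_pos: [0.6102, -0.2255, 0.2967]
tcp_rot: [0.079, -0.078, -0.703, 0.703]
wrist_force: [-0.4, 0.2, 0.8]
finger_gap: 0.0003
```

```bash
cat >> h.py <<'E'
def snap(n,out):
    from cell import sensors,cams
    s=sensors.get_state();c=cams.capture(n);c["T"]=Tt(s);c["s"]=s
    np.save(f"pics/{out}.npy",c,allow_pickle=True);cv2.imwrite(f"pics/{out}.png",c["pixels"]);return c
E
python3 - <<'E'
from h import *
from cell import sensors
c=snap("wrist","w1");s=c["s"];print(s["t"],s["tool_pos"],np.abs(s["joint_velocities"]).max(),s["joint_pos"].round(2))
o=np.array([.556,-.221,0]);bx=np.array([-.9754,.2202,0]);by=np.array([-.2202,-.9754,0])
B=lambda x,y,z:o+x*bx+y*by+[0,0,z]
print("tab pred",proj(c,B(-.091,.004,.165),c["T"]),"det near corners",[proj(c,B(.1,y,.13),c["T"]).round(1) for y in(-.035,.035)],[proj(c,B(.1,y,.012),c["T"]).round(1) for y in(-.05,.05)])
crop("w1",0,0,512,384,1.5,"w1b")
E
```

```text
1.65 [ 0.61015389 -0.22549466  0.29672582] 0.015307737100891484 [-0.46  0.48  1.4  -0.    1.26  1.34]
tab pred [270.61993677 141.51753723] det near corners [array([236.4, 292.2]), array([292.9, 292.2])] [array([232.6, 246.1]), array([294.2, 246.1])]
```

View pics/w1b.png

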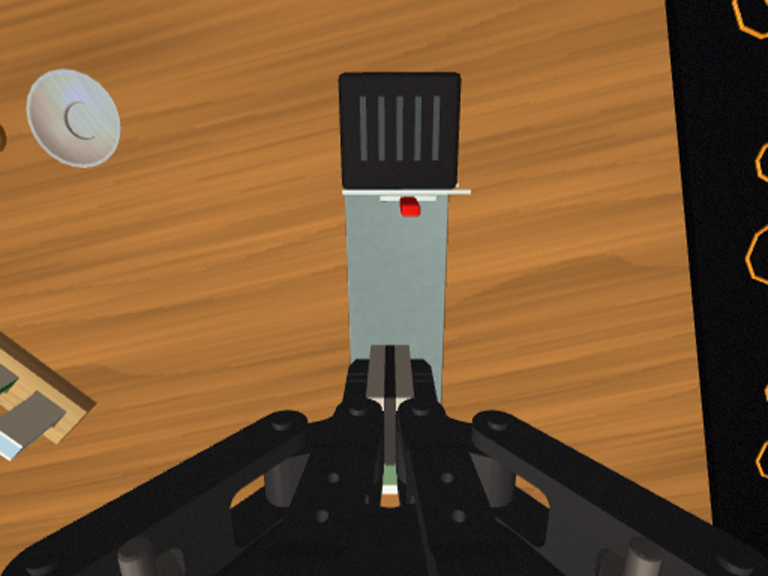

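The wrist view shows the lamp top (340–460, 72–187 in the 1.5x picture), the red tab top near (410,211) and the plate edges at x≈347 and 445. Next I'll fit the bench pose from these.

```bash
python3 - <<'E'
from h import *
c=load("w1");T=c["T"];im=c["pixels"].astype(int);hsv=cv2.cvtColor(c["pixels"],cv2.COLOR_BGR2HSV)
pl=cv2.inRange(hsv,(70,10,60),(110,110,200))
Lp,Rp=[],[]
for v in range(146,226,4):
    xs=np.nonzero(pl[v,200:330])[0]+200
    Lp.append((xs.min()-.5,v));Rp.append((xs.max()+.5,v))
L=np.array([onz(c,u,.012,T)[:2] for u in Lp]);Rr=np.array([onz(c,u,.012,T)[:2] for u in Rp])
print(Lp[::5],Rp[::5])
for n,P in(("L",L),("R",Rr)):
    vx,vy,x,y=cv2.fitLine(P.astype(np.float32),cv2.DIST_HUBER,0,.01,.01).ravel();print(n,np.degrees(np.arctan2(vy,vx)),x,y)
w=Rr-L;print("width",np.linalg.norm(w,axis=1).round(4)[::4]); mid=(L+Rr)/2;print("mid",mid[0],mid[-1])
bk=np.argwhere(c["pixels"][40:135,200:330].max(2)<60)
rr=cv2.minAreaRect((bk[:,::-1]+[200,40]).astype(np.float32));print("lamp",rr)
for p in cv2.boxPoints(rr):print(p,onz(c,p,.13,T))
red=cv2.inRange(hsv,(0,150,120),(8,255,255))|cv2.inRange(hsv,(172,150,120),(180,255,255));ys,xs=np.nonzero(red);print("red",xs.min(),xs.max(),ys.min(),ys.max())
for v in range(ys.min(),ys.max()+1):print(v,xs[ys==v].min(),xs[ys==v].max(),hsv[v,xs[ys==v],2])
E
```

```text
[(np.float64(230.5), 146), (np.float64(231.5), 166), (np.float64(231.5), 186), (np.float64(232.5), 206)] [(np.float64(297.5), 146), (np.float64(296.5), 166), (np.float64(295.5), 186), (np.float64(295.5), 206)]
L -12.612116 0.5706604 -0.17462847
R -12.771604 0.5477429 -0.26944074
width [0.0976 0.0977 0.0978 0.0965 0.0982]
mid [ 0.61700959 -0.23508379] [ 0.49985623 -0.20834502]
lamp ((266.0, 86.49998474121094), (79.99998474121094, 76.99998474121094), 0.0)
[226.      124.99998] [ 0.66546352 -0.20382762  0.13      ]
[226.        47.999992] [ 0.73543747 -0.22218161  0.13      ]
[306.        47.999992] [ 0.718542   -0.29690465  0.13      ]
[306.      124.99998] [ 0.64725886 -0.28429576  0.13      ]
red 267 279 135 143
135 267 267 [121]
136 267 278 [130 141 155 150 150 151 153 152 152 151 152 138]
137 267 279 [137 216 208 208 206 206 207 207 205 205 204 194 149]
138 267 279 [156 232 236 235 235 234 234 233 233 232 232 226 174]
139 267 279 [157 234 238 238 236 236 234 234 234 234 232 224 173]
140 267 279 [157 235 240 240 238 237 237 235 235 235 233 226 173]
141 267 279 [156 235 244 242 242 241 239 238 237 237 235 227 174]
142 268 279 [236 244 243 242 241 241 240 239 238 235 227 172]
143 268 278 [231 232 231 229 228 227 226 227 226 226 215]
```

```bash
cat >> h.py <<'E'
O=np.array([.557,-.2214,0]);a_=np.radians(167.31);BX=np.array([np.cos(a_),np.sin(a_),0]);BY=np.array([-np.sin(a_),np.cos(a_),0])
def Bn(x,y,z): return O+x*BX+y*BY+np.array([0,0,z])
def inB(p): return np.array([(p-O)@BX,(p-O)@BY,p[2]])
YB=np.arctan2(BY[1],BY[0])
E
python3 - <<'E'
from h import *
from cell import sensors
c=load("w1");p=onz(c,(273.2,140.4),.165,c["T"]);print(p,inB(p))
s=sensors.get_state();print(inB(s["tool_pos"]))
G=goal(YB,Bn(-.088,-.030,.22),s)
G=goal(YB,Bn(-.088,-.030,.146),s)
E
```

```text
[ 0.64436361 -0.24749333  0.165     ] [-0.09096165  0.00626426  0.165     ]
[-0.05272273 -0.00741324  0.29691819]
move cm [-3.53  7.69 -2.27] rot [-0.    -0.002  0.001]
move cm [-3.53 15.09 -2.27] rot [-0.    -0.002  0.001]
```

Emit:
step_arm(
  motion=[
    [[-3.5,3,-2.3],[0,0,0],1],
    [[-3.5,6,-2.3],[0,0,0],1],
    [[-3.5,9,-2.3],[0,0,0],1],
    [[-3.5,12,-2.3],[0,0,0],1],
    [[-3.5,14,-2.3],[0,0,0],1],
    [[-3.5,15,-2.3],[0,0,0],1],
    [[-3.5,15,-2.3],[0,0,0],1],
    [[-3.5,15,-2.3],[0,0,0],1],
  ],
)

```text
t: 2.37
tool_pos: [0.6502, -0.2109, 0.1479]
tcp_rot: [0.079, -0.079, -0.703, 0.703]
wrist_force: [0.1, -0.4, 0.9]
finger_gap: -0.0
```

```bash
python3 - <<'E'
from h import *
c=snap("wrist","w2");s=c["s"];print(s["t"],inB(s["tool_pos"]),s["wrist_force"])
crop("w2",150,80,400,280,3,"w2b")
E
```

```text
2.3667 [-0.08861018 -0.03074367  0.1478617 ] [ 0.06036585 -0.41363741  0.86739915]
```

View pics/w2b.png

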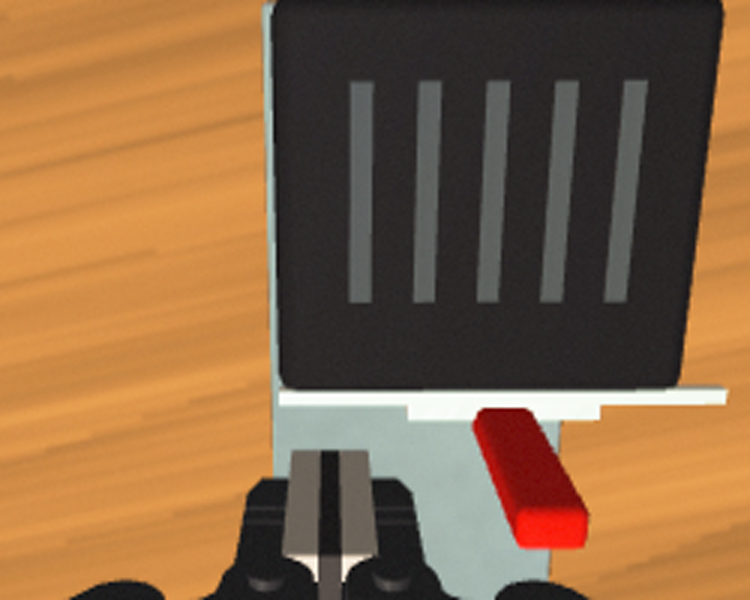

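The wrist picture shows the shut fingers left of the tab, at (330,500) against the tab at (530,470), overlapping it in bench x. Now I push.

Emit:
step_arm(
  motion=[
    [[0,0,0.8],[0,0,0],1],
    [[0,0,1.6],[0,0,0],1],
    [[0,0,2.1],[0,0,0],1],
    [[0,0,2.5],[0,0,0],1],
    [[0,0,2.9],[0,0,0],1],
    [[0,0,3.3],[0,0,0],1],
    [[0,0,3.7],[0,0,0],1],
    [[0,0,4.1],[0,0,0],1],
    [[0,0,4.5],[0,0,0],1],
    [[0,0,4.9],[0,0,0],1],
    [[0,0,5.2],[0,0,0],1],
    [[0,0,5.5],[0,0,0],1],
  ],
)

```text
t: 3.42
tool_pos: [0.6382, -0.2639, 0.1471]
tcp_rot: [0.078, -0.078, -0.703, 0.703]
wrist_force: [0.9, 1.7, 1.5]
finger_gap: 0.0002
```

```bash
python3 - <<'E'
from h import *
c=snap("wrist","w3");s=c["s"];print(s["t"],inB(s["tool_pos"]),s["wrist_force"],s["wrist_force"]@BY)
crop("w3",150,80,400,280,3,"w3b")
E
```

```text
3.4167 [-0.08850803  0.02365053  0.14706891] [0.92789644 1.65865685 1.543732  ] -1.821977196190892
```

View pics/w3b.png

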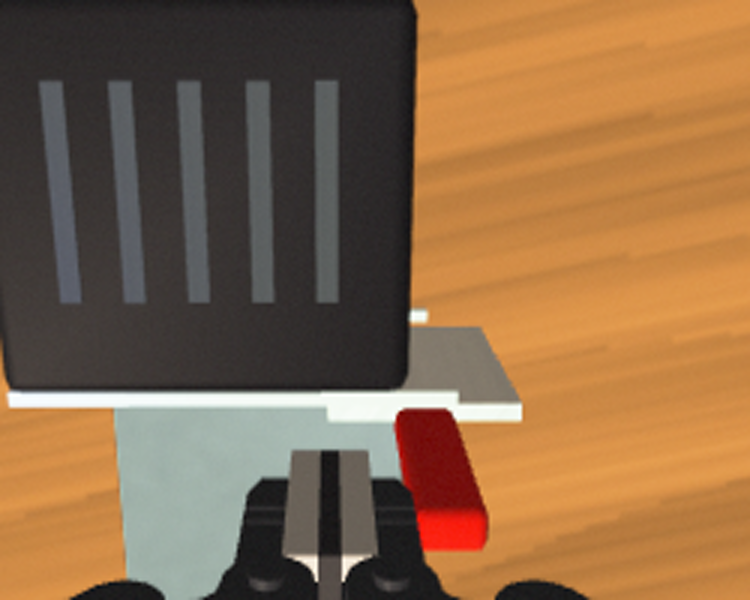

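The tab is moving with about 1.8 N. I continue in small steps until it reaches the stop.

Emit:
step_arm(
  motion=[
    [[0,0,0.15],[0,0,0],1],
    [[0,0,0.3],[0,0,0],1],
    [[0,0,0.45],[0,0,0],1],
    [[0,0,0.6],[0,0,0],1],
    [[0,0,0.6],[0,0,0],1],
  ],
)

```text
t: 3.88
tool_pos: [0.6376, -0.2658, 0.1471]
tcp_rot: [-0.078, 0.078, 0.705, -0.701]
wrist_force: [6.0, 20.3, 3.9]
finger_gap: -0.0002
```

The force rose to 21 N after 2 mm, so this looks like the stop. I back off and check the tab position.

Emit:
step_arm(
  motion=[
    [[0,0,-0.8],[0,0,0],1],
    [[0,0,-1.5],[0,0,0],1],
    [[0,-3,-2],[0,0,0],1],
    [[0,-7,-2],[0,0,0],1],
    [[0,-11,-2],[0,0,0],1],
    [[0,-13,-2],[0,0,0],1],
    [[0,-13,-2],[0,0,0],1],
    [[0,-13,-2],[0,0,0],1],
    [[0,-13,-2],[0,0,0],1],
  ],
)

```text
t: 4.63
tool_pos: [0.6408, -0.2498, 0.2759]
tcp_rot: [-0.079, 0.078, 0.703, -0.703]
wrist_force: [-0.5, -0.7, 0.4]
finger_gap: 0.0
```

```bash
python3 - <<'E'
from h import *
c=snap("wrist","w4");s=c["s"];print(s["t"],inB(s["tool_pos"]),s["wrist_force"],s["joint_pos"].round(2))
hsv=cv2.cvtColor(c["pixels"],cv2.COLOR_BGR2HSV)
red=cv2.inRange(hsv,(0,150,190),(8,255,255))|cv2.inRange(hsv,(172,150,190),(180,255,255));ys,xs=np.nonzero(red)
print(xs.min(),xs.max(),ys.min(),ys.max());u=((xs.min()+xs.max())/2,(ys.min()+ys.max())/2);print(inB(onz(c,u,.165,c["T"])))
crop("w4",0,0,512,384,1.5,"w4b")
E
```

```text
4.6333 [-0.0880062   0.00929965  0.27591732] [-0.49553062 -0.69994372  0.37893893] [-0.47  0.55  1.33 -0.    1.26  1.33]
292 303 179 186
[-0.0914557   0.04450895  0.165     ]
```

View pics/w4b.png

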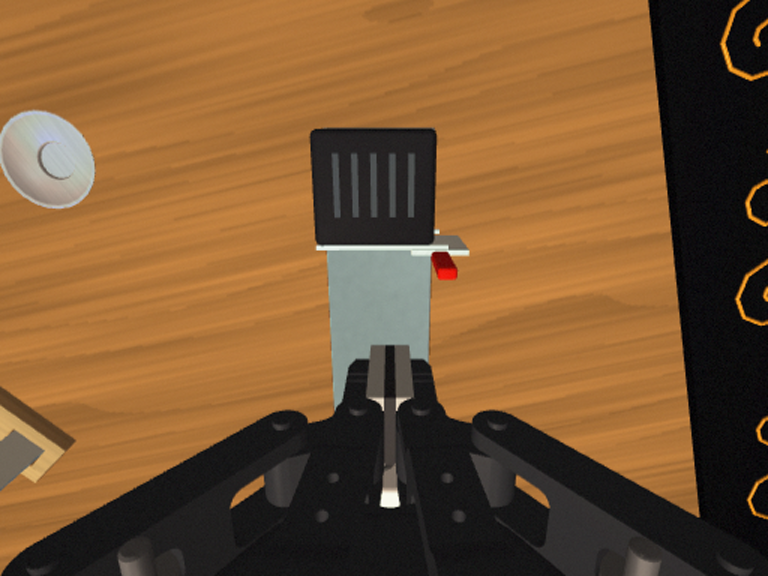

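Tab now reads y = 0.0445 at x = -0.0915 in the bench frame (0.045 expected), so the shutter is fully open. Next, the rack.

```bash
cat >> h.py <<'E'
RA=np.radians(31.5);YR=RA-np.pi/2
E
python3 - <<'E'
from h import *
from cell import sensors
s=sensors.get_state()
p=np.array([.602-.05*np.cos(RA),.2514-.05*np.sin(RA),.30]);print(p)
goal(YR,p,s)
E
```

```text
[0.55936799 0.22527507 0.3       ]
move cm [ 18.42  -2.39 -44.54] rot [ 0.001 -0.772  0.002]
```

Emit:
step_arm(
  motion=[
    [[18.4,-2.4,-44.5],[0,-0.772,0],0.3],
    [[18.4,-2.4,-44.5],[0,-0.772,0],0.3],
    [[18.4,-2.4,-44.5],[0,-0.772,0],0.3],
    [[18.4,-2.4,-44.5],[0,-0.772,0],0.3],
    [[18.4,-2.4,-44.5],[0,-0.772,0],0.3],
    [[18.4,-2.4,-44.5],[0,-0.772,0],0.3],
    [[18.4,-2.4,-44.5],[0,-0.772,0],0.3],
    [[18.4,-2.4,-44.5],[0,-0.772,0],0.3],
    [[18.4,-2.4,-44.5],[0,-0.772,0],0.3],
    [[18.4,-2.4,-44.5],[0,-0.772,0],0.3],
    [[18.4,-2.4,-44.5],[0,-0.772,0],0.3],
    [[18.4,-2.4,-44.5],[0,-0.772,0],0.3],
  ],
)

```text
t: 5.68
tool_pos: [0.5585, 0.2281, 0.2998]
tcp_rot: [0.192, -0.193, 0.681, -0.68]
wrist_force: [0.3, -0.8, -0.3]
finger_gap: 0.0596
```

```bash
python3 - <<'E'
from h import *
from cell import sensors
s=sensors.get_state();print(np.abs(s["joint_velocities"]).max(),s["finger_gap"],s["joint_pos"].round(2))
p=np.array([.602-.05*np.cos(RA),.2514-.05*np.sin(RA),.30]);print(p)
goal(YR,p,s)
E
```

```text
0.43688238120716427 0.059637254651008276 [0.28 0.4  1.52 0.   1.22 1.3 ]
[0.55936799 0.22527507 0.3       ]
move cm [ 0.08 -0.02  0.29] rot [0.001 0.002 0.002]
```

Emit:
step_arm(
  motion=[
    [[0,0,0],[0,0,0],0.3],
    [[0,0,0],[0,0,0],0.3],
    [[0,0,0],[0,0,0],0.3],
  ],
)

```text
t: 5.93
tool_pos: [0.5598, 0.2242, 0.2999]
tcp_rot: [-0.191, 0.193, -0.68, 0.681]
wrist_force: [0.1, 0.4, 0.0]
finger_gap: 0.0598
```

```bash
python3 - <<'E'
from h import *
c=snap("wrist","w5");s=c["s"];print(s["t"],s["tool_pos"],s["finger_gap"],np.abs(s["joint_velocities"]).max())
crop("w5",0,0,512,384,1.5,"w5b")
print(proj(c,(.602,.2514,.076),c["T"]))
E
```

```text
5.9333 [0.55976321 0.22419135 0.29994486] 0.05978689868994422 0.021825758544329978
[257.88340571 119.02972256]
```

View pics/w5b.png

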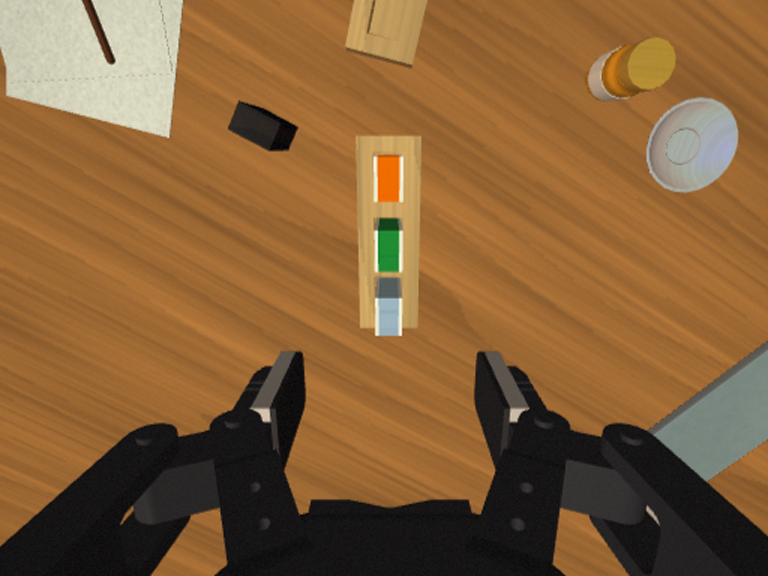

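The wrist view shows amber at (388,179), green at (388,246) and clear at (388,310), with the rack square to the jaws. Next I measure amber's top face.

```bash
python3 - <<'E'
from h import *
c=load("w5");T=c["T"];im=c["pixels"]
hsv=cv2.cvtColor(im,cv2.COLOR_BGR2HSV)
o=cv2.inRange(hsv,(3,170,150),(16,255,255));o[:98]=0;o[142:]=0;o[:,:240]=0;o[:,280:]=0
w=cv2.inRange(hsv,(0,0,170),(180,75,255));w[:98]=0;w[142:]=0;w[:,:240]=0;w[:,280:]=0
for n,m in(("orange",o),("white",w),("both",o|w)):
    ys,xs=np.nonzero(m);print(n,len(xs),xs.min(),xs.max(),ys.min(),ys.max())
    if n!="white":
        rr=cv2.minAreaRect(np.stack([xs,ys],1).astype(np.float32));print(rr,onz(c,rr[0],.076,T))
for v in (105,115,125,133):print(v,im[v,244:274].tolist()[::1][3:28:1] if v==115 else "", np.nonzero((o|w)[v])[0][[0,-1]])
# rack outer at z .018
wd=cv2.inRange(hsv,(10,60,140),(25,150,255))
for v in(145,170,195):
    for u in (range(232,250)): pass
p=np.array([onz(c,u,.018,T) for u in((356/1.5,137/1.5),(421/1.5,137/1.5))]);print(p,p.mean(0),np.linalg.norm(p[0]-p[1]))
# blue/green/amber centre columns for angle
q=[onz(c,u,.076,T) for u in((388.5/1.5,179/1.5),(388.5/1.5,250.5/1.5))];d=q[0]-q[1];print(q,np.linalg.norm(d),np.degrees(np.arctan2(d[1],d[0])))
np.set_printoptions(linewidth=200);print(hsv[92:140,258]); 
E
```

```text
orange 447 252 265 103 134
((258.5, 118.5), (31.0, 13.0), 90.0) [0.60292676 0.25108908 0.076     ]
white 126 249 268 104 134
both 573 249 268 103 134
((258.5, 118.5), (31.0, 19.0), 90.0) [0.60292676 0.25108908 0.076     ]
105  [249 268]
115 [[100, 167, 206], [98, 160, 202], [177, 211, 220], [215, 237, 239], [114, 179, 239], [0, 104, 238], [0, 108, 240], [0, 110, 241], [0, 107, 240], [0, 107, 240], [0, 107, 240], [0, 107, 240], [0, 108, 241], [0, 109, 240], [0, 108, 240], [0, 107, 240], [0, 108, 240], [0, 107, 240], [0, 111, 240], [123, 185, 240], [218, 238, 240], [216, 237, 239], [101, 166, 206], [100, 166, 208], [101, 167, 207]] [249 268]
125  [249 268]
133  [249 268]
[[0.61521924 0.29283542 0.018     ]
 [0.64627824 0.24224216 0.018     ]] [0.63074874 0.26753879 0.018     ] 0.05936614013971255
[array([0.60240315, 0.25005567, 0.076     ]), array([0.55183701, 0.21904654, 0.076     ])] 0.059316944655353886 31.518251016605845
[[ 19 131 208]
 [ 19 131 208]
 [ 18 132 209]
 [ 19 129 209]
 [ 19 130 210]
 [ 19 131 208]
 [ 19 131 209]
 [ 18 131 209]
 [ 19 132 205]
 [ 18 133 197]
 [ 17 137 195]
 [ 14 182 168]
 [ 13 255 205]
 [ 14 255 240]
 [ 14 255 240]
 [ 14 255 240]
 [ 14 255 240]
 [ 14 255 239]
 [ 14 255 240]
 [ 14 255 239]
 [ 14 255 240]
 [ 14 255 240]
 [ 13 255 239]
 [ 13 255 240]
 [ 14 255 240]
 [ 14 255 241]
 [ 14 255 240]
 [ 14 255 240]
 [ 14 255 241]
 [ 14 255 240]
 [ 13 255 239]
 [ 14 255 240]
 [ 14 255 240]
 [ 13 255 240]
 [ 14 255 240]
 [ 13 255 240]
 [ 13 255 239]
 [ 13 255 240]
 [ 13 255 238]
 [ 14 255 241]
 [ 13 255 241]
 [ 14 255 239]
 [ 14 200 230]
 [ 19 131 206]
 [ 19 132 207]
 [ 19 129 208]
 [ 19 131 207]
 [ 19 130 208]]
```

```bash
python3 - <<'E'
from h import *
from cell import sensors
s=sensors.get_state()
goal(YR,(.6025,.2508,.13),s);goal(YR,(.6025,.2508,.030),s)
E
```

```text
move cm [-5.07 17.01 -0.09] rot [ 0.    -0.001  0.002]
move cm [-5.08 27.01 -0.09] rot [ 0.    -0.001  0.002]
```

Emit:
step_arm(
  motion=[
    [[-3,2,-0.1],[0,0,0],0.3],
    [[-5.1,5,-0.1],[0,0,0],0.3],
    [[-5.1,8,-0.1],[0,0,0],0.3],
    [[-5.1,11,-0.1],[0,0,0],0.3],
    [[-5.1,14,-0.1],[0,0,0],0.3],
    [[-5.1,16,-0.1],[0,0,0],0.3],
    [[-5.1,17,-0.1],[0,0,0],0.3],
    [[-5.1,17,-0.1],[0,0,0],0.3],
    [[-5.1,17,-0.1],[0,0,0],0.3],
    [[-5.1,17,-0.1],[0,0,0],0.3],
  ],
)

```text
t: 6.82
tool_pos: [0.6037, 0.2519, 0.1326]
tcp_rot: [-0.193, 0.191, -0.681, 0.681]
wrist_force: [0.2, -0.4, -0.2]
finger_gap: 0.06
```

```bash
python3 - <<'E'
from h import *
c=snap("wrist","w6");s=c["s"];print(s["t"],s["tool_pos"],s["finger_gap"],np.abs(s["joint_velocities"]).max())
goal(YR,(.6025,.2508,.030),s)
crop("w6",0,0,512,384,1.5,"w6b")
print([proj(c,p,c["T"]).round(1) for p in((.6025,.2508,.076),)])
E
```

```text
6.8167 [0.60367891 0.25192798 0.13257588] 0.05998893151209953 0.008823389837492816
move cm [ 0.18 10.26  0.03] rot [-0.001 -0.001 -0.002]
[array([258.7, 209.3])]
```

View pics/w6b.png

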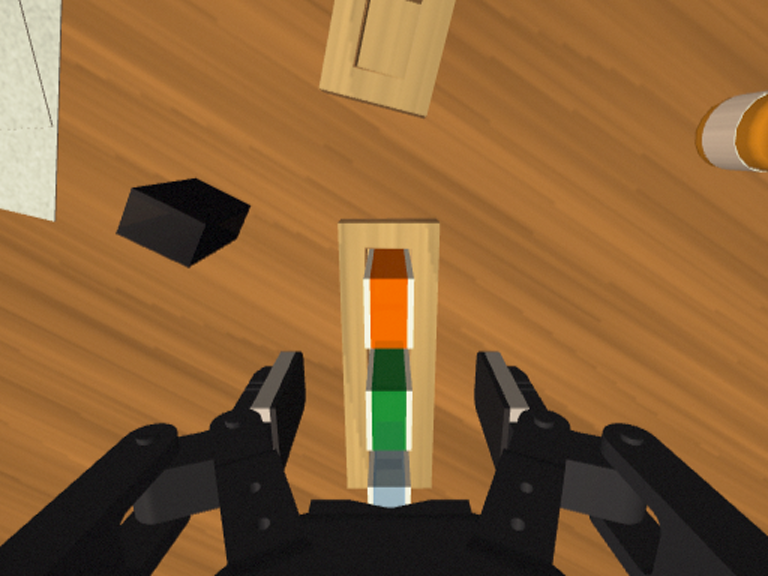

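Amber's top centre is at (259,208.7) against the predicted (258.7,209.3). I descend and grip.

Emit:
step_arm(
  motion=[
    [[0.2,2,0],[0,0,0],0.3],
    [[0.2,4,0],[0,0,0],0.3],
    [[0.2,6,0],[0,0,0],0.3],
    [[0.2,8,0],[0,0,0],0.3],
    [[0.2,9.5,0],[0,0,0],0.3],
    [[0.2,10.3,0],[0,0,0],0.3],
    [[0.2,10.3,0],[0,0,0],0.3],
    [[0.2,10.3,0],[0,0,0],0.3],
    [[0.2,10.3,0],[0,0,0],0.3],
  ],
)

```text
t: 7.62
tool_pos: [0.6018, 0.2514, 0.0295]
tcp_rot: [-0.193, 0.191, -0.681, 0.681]
wrist_force: [0.7, -0.2, 0.4]
finger_gap: 0.0596
```

```bash
python3 - <<'E'
from h import *
c=snap("wrist","w7");s=c["s"];print(s["t"],s["tool_pos"],s["finger_gap"],s["wrist_force"])
goal(YR,(.6025,.2508,.030),s)
print([proj(c,p,c["T"]).round(1) for p in((.6025,.2508,.076),)])
crop("w7",0,0,512,384,1.5,"w7b")
E
```

```text
7.6167 [0.60180284 0.25136139 0.02945923] 0.059594582657000295 [ 0.74138327 -0.23255233  0.37470696]
move cm [-0.03 -0.05  0.08] rot [-0.001  0.    -0.002]
[array([259.6, 301.1])]
```

View pics/w7b.png

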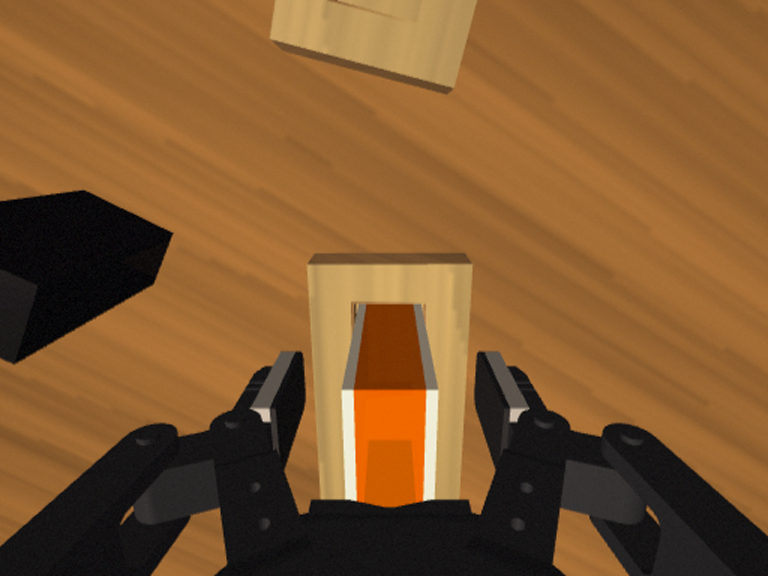

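```bash
python3 - <<'E'
from h import *
c=load("w7");T=c["T"];p=onz(c,(389.5/1.5,388.5/1.5),.076,T);u=np.array([np.cos(RA),np.sin(RA),0]);ctr=p-.018*u;print("block ctr",ctr, "rel tool", T[:3,:3].T@(ctr-T[:3,3]))
E
```

```text
block ctr [0.60285332 0.25101214 0.076     ] rel tool [-0.00080282 -0.04653877  0.00087564]
```

Emit:
step_arm(
  motion=[
    [[0,0,0.1],[0,0,0],0.6],
    [[0,0,0.1],[0,0,0],0.7],
    [[0,0,0.1],[0,0,0],1],
    [[0,0,0.1],[0,0,0],1],
    [[0,0,0.1],[0,0,0],1],
    [[0,0,0.1],[0,0,0],1],
    [[0,0,0.1],[0,0,0],1],
    [[0,0,0.1],[0,0,0],1],
  ],
  force=40,
)

```text
t: 8.33
tool_pos: [0.6019, 0.2503, 0.0286]
tcp_rot: [-0.192, 0.192, -0.68, 0.681]
wrist_force: [-1.1, -0.8, 6.4]
finger_gap: 0.0231
```

Emit:
step_arm(
  motion=[
    [[0,0,0],[0,0,0],1],
    [[0,-0.7,0],[0,0,0],1],
    [[0,-1.5,0],[0,0,0],1],
    [[0,-2.5,0],[0,0,0],1],
    [[0,-4,0],[0,0,0],1],
    [[0,-6,0],[0,0,0],1],
    [[0,-9,0],[0,0,0],1],
    [[0,-12,0],[0,0,0],1],
    [[0,-15,0],[0,0,0],1],
    [[0,-18,0],[0,0,0],1],
    [[0,-20,0],[0,0,0],1],
    [[0,-20,0],[0,0,0],1],
  ],
)

```text
t: 9.33
tool_pos: [0.6028, 0.2507, 0.2339]
tcp_rot: [0.195, -0.189, 0.681, -0.681]
wrist_force: [0.6, 0.3, -1.8]
finger_gap: 0.0239
```

```bash
python3 - <<'E'
from h import *
c=snap("wrist","w8");s=c["s"];print(s["t"],s["tool_pos"],s["finger_gap"],s["wrist_force"],np.abs(s["joint_velocities"]).max())
crop("w8",0,0,512,384,1.5,"w8b")
snap("side","s8");crop("s8",205,110,305,230,5,"s8b")
goal(YB,Bn(0,0,.25),s)
E
```

```text
9.3333 [0.60282072 0.25074859 0.23386372] 0.023935516017953715 [ 0.62953356  0.33063449 -1.76077743] 0.07274064957455852
move cm [28.57 -1.75 37.86] rot [ 0.001  0.771 -0.008]
```

View pics/w8b.png

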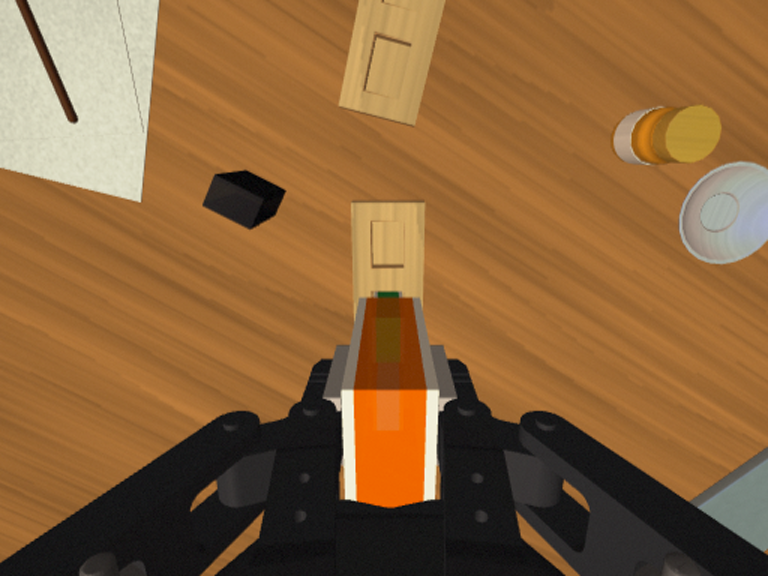

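View pics/s8b.png

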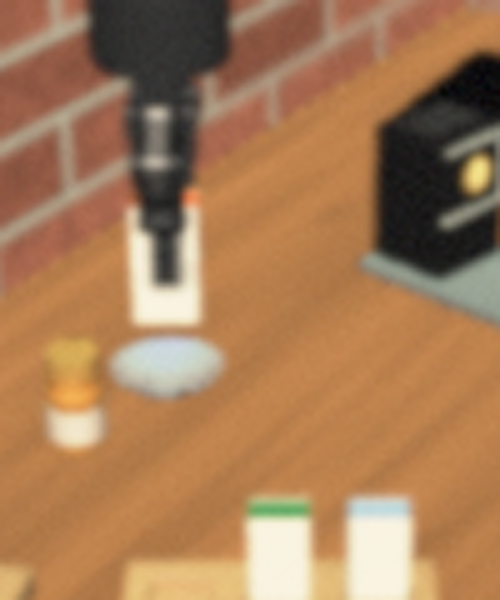

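The block is held with pads on the frosted sides, and its pocket is empty in the picture. The lens is uncovered. Next I measure the block in the tool frame from the wrist view.

```bash
python3 - <<'E'
from h import *
c=load("w8");im=c["pixels"];hsv=cv2.cvtColor(im,cv2.COLOR_BGR2HSV)
np.set_printoptions(linewidth=220)
col=hsv[190:265,259];g=im[190:275,259].astype(int)
d=np.abs(np.diff(g,axis=0)).sum(1);print([(190+i+.5,int(x)) for i,x in enumerate(d) if x>40])
def isect(u,y):
    T=c["T_tool_cam"];o=T[:3,3];q=T[:3,:3]@np.array([(u[0]-c["cx"])/c["fx"],(u[1]-c["cy"])/c["fy"],1]);return o+q*(y-o[1])/q[1]
def edges(v):
    g=im[v,215:305].astype(int);d=np.abs(np.diff(g,axis=0)).sum(1);return [(215+i+.5,int(x)) for i,x in enumerate(d) if x>60]
for v in(200,204,262,275,290):print(v,edges(v))
ax=c["T_tool_cam"];print(isect((259,259),-.0474)+[.018,0,0],isect((259,198.5),.0226)+[.018,0,0])
E
```

```text
[(193.5, 188), (194.5, 151), (197.5, 57), (198.5, 49), (259.5, 126)]
200 [(238.5, 80), (243.5, 123), (274.5, 121), (281.5, 129)]
204 [(235.5, 101), (237.5, 76), (243.5, 127), (275.5, 124), (280.5, 77), (281.5, 83)]
262 [(215.5, 123), (226.5, 237), (227.5, 190), (234.5, 79), (235.5, 275), (283.5, 193), (284.5, 153), (291.5, 91), (292.5, 347), (303.5, 127)]
275 [(226.5, 130), (227.5, 507), (235.5, 350), (283.5, 257), (284.5, 70), (291.5, 429), (292.5, 191)]
290 [(227.5, 417), (228.5, 166), (235.5, 165), (236.5, 187), (282.5, 115), (283.5, 233), (290.5, 265), (291.5, 332)]
[-0.00132933 -0.0474      0.00063212] [-0.00035523  0.0226      0.00053716]
```

Emit:
step_arm(
  motion=[
    [[1,-0.2,1.5],[0,0.03,0],1],
    [[3,-0.5,4],[0,0.09,0],1],
    [[6,-0.8,8],[0,0.17,0],1],
    [[9,-1,12],[0,0.25,0],1],
    [[12,-1.2,16],[0,0.33,0],1],
    [[15,-1.4,20],[0,0.41,0],1],
    [[18,-1.5,24],[0,0.49,0],1],
    [[21,-1.6,28],[0,0.57,0],1],
    [[24,-1.7,32],[0,0.65,0],1],
    [[26.5,-1.7,35],[0,0.72,0],1],
    [[28,-1.7,37],[0,0.76,0],1],
    [[28.6,-1.7,37.9],[0,0.771,0],1],
  ],
)

```text
t: 10.43
tool_pos: [0.5554, -0.2157, 0.2437]
tcp_rot: [-0.08, 0.078, 0.703, -0.702]
wrist_force: [0.9, -0.5, -0.7]
finger_gap: 0.0234
```

Emit:
step_arm(
  motion=[
    [[0,0,0],[0,0,0],1],
    [[0,0,0],[0,0,0],1],
    [[0,0,0],[0,0,0],1],
  ],
)

```text
t: 10.68
tool_pos: [0.5561, -0.2137, 0.2438]
tcp_rot: [-0.079, 0.078, 0.703, -0.702]
wrist_force: [-0.0, -0.2, -1.0]
finger_gap: 0.0238
```

```bash
python3 - <<'E'
from h import *
c=snap("wrist","w9");s=c["s"];print(s["t"],inB(s["tool_pos"]),s["finger_gap"],s["wrist_force"],np.abs(s["joint_velocities"]).max())
goal(YB,Bn(.0008,0,.0826),s)
crop("w9",0,0,512,384,1.5,"w9b")
im=c["pixels"];g=im[190:275,259].astype(int);d=np.abs(np.diff(g,axis=0)).sum(1);print([(190+i+.5,int(x)) for i,x in enumerate(d) if x>40])
E
```

```text
10.6833 [ 0.00260101 -0.00733308  0.24384334] 0.02379057939685667 [-0.0184066  -0.18043173 -1.00515134] 0.028973049228569657
move cm [-0.22 16.12  0.74] rot [ 0.001 -0.     0.002]
[(197.5, 109), (198.5, 109), (258.5, 45), (259.5, 119)]
```

View pics/w9b.png

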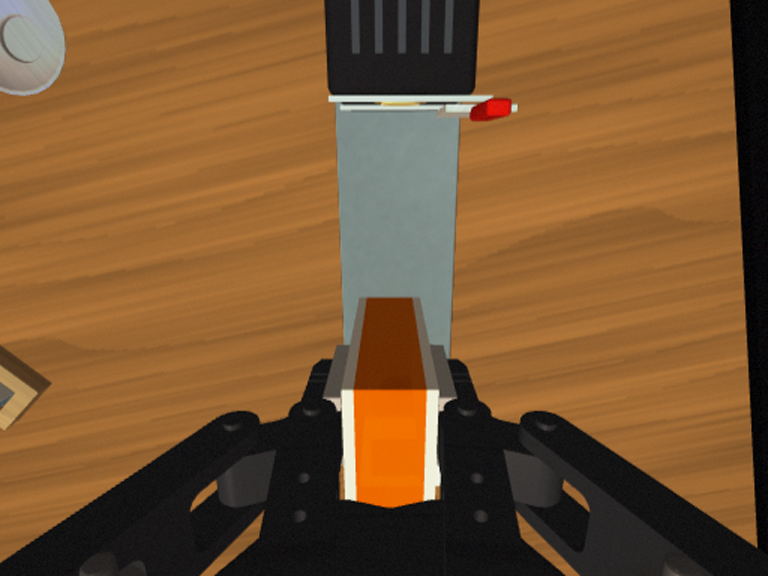

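The view shows the block over the plate, the lens gold at (400,103) and the tab at (490,108). I lower it.

Emit:
step_arm(
  motion=[
    [[-0.1,1,0.4],[0,0,0],1],
    [[-0.2,3,0.7],[0,0,0],1],
    [[-0.2,5,0.7],[0,0,0],1],
    [[-0.2,7,0.7],[0,0,0],1],
    [[-0.2,9,0.7],[0,0,0],1],
    [[-0.2,11,0.7],[0,0,0],1],
    [[-0.2,13,0.7],[0,0,0],1],
    [[-0.2,14.5,0.7],[0,0,0],1],
    [[-0.2,15.5,0.7],[0,0,0],1],
    [[-0.2,16.1,0.7],[0,0,0],1],
    [[-0.2,16.1,0.7],[0,0,0],1],
    [[-0.2,16.1,0.7],[0,0,0],1],
  ],
)

```text
t: 11.73
tool_pos: [0.5573, -0.221, 0.0842]
tcp_rot: [0.078, -0.078, -0.703, 0.703]
wrist_force: [0.2, -0.4, -0.9]
finger_gap: 0.0236
```

```bash
python3 - <<'E'
from h import *
c=snap("wrist","w10");s=c["s"];print(s["t"],inB(s["tool_pos"]),s["finger_gap"],s["wrist_force"],np.abs(s["joint_velocities"]).max())
goal(YB,Bn(.0008,0,.0826),s)
crop("w10",0,0,512,384,1.5,"w10b")
snap("side","s10");crop("s10",270,110,370,200,6,"s10b");snap("top","t10");crop("t10",335,135,415,260,4.8,"t10b")
E
```

```text
11.7333 [-0.00017023 -0.00044396  0.08423994] 0.02360096256212524 [ 0.215451  -0.4314508 -0.8876956] 0.01646790321672913
move cm [0.1  0.16 0.04] rot [-0.     0.001 -0.   ]
```

View pics/s10b.png

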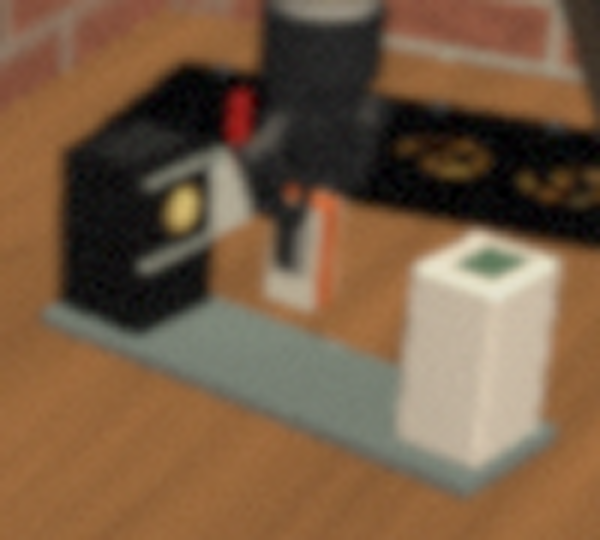

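View pics/w10b.png

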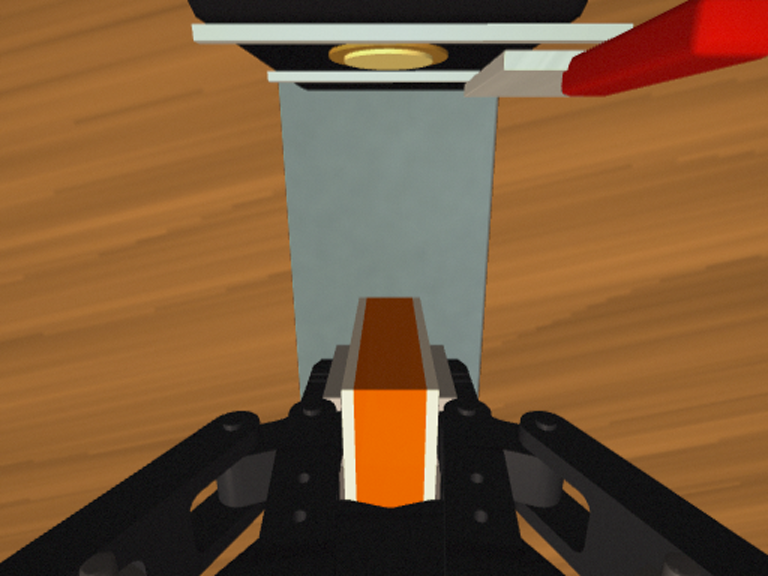

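View pics/t10.png

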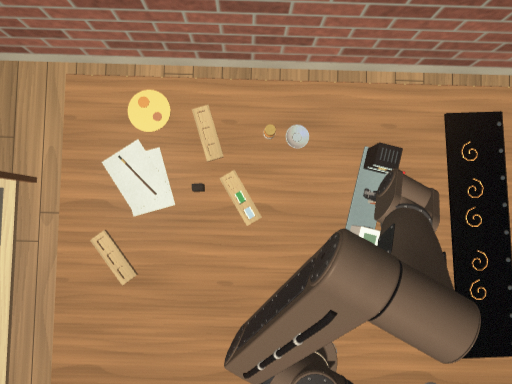

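```bash
python3 - <<'E'
from h import *
c=load("w10");T=c["T"];hsv=cv2.cvtColor(c["pixels"],cv2.COLOR_BGR2HSV)
m=cv2.inRange(hsv,(18,60,100),(32,255,255));m[60:]=0;m[:, :210]=0;m[:,305:]=0;ys,xs=np.nonzero(m)
u=((xs.min()+xs.max())/2,(ys.min()+ys.max())/2);o,d=ray(c,u,T)
for X in(-.1,-.097):
    k=(X-(o-O)@BX)/(d@BX);print("lens",u,inB(o+k*d))
s=load("s10");ctr=T[:3,3]+T[:3,:3]@np.array([-.0008,-.0124,0]);print("block ctr bench",inB(ctr))
b=inB(ctr)
f=lambda u:((u[0]-270+.5)*6-.5,(u[1]-110+.5)*6-.5)
for dx in(-.018,.018):
    for dy in(-.012,.012): print(dx,dy,np.round(f(proj(s,Bn(b[0]+dx,b[1]+dy,b[2]-.035))),0),np.round(f(proj(s,Bn(b[0]+dx,b[1]+dy,b[2]+.035))),0))
print("det corner chk",[np.round(f(proj(s,Bn(x,y,.13)))) for x,y in((.1,-.035),(.16,-.035),(.16,.035),(.1,.035))])
E
```

```text
lens (np.float64(258.0), np.float64(37.0)) [-0.1        -0.0001073   0.09326309]
lens (np.float64(258.0), np.float64(37.0)) [-9.70000000e-02 -3.57382824e-05  1.10080921e-01]
block ctr bench [-0.00096667 -0.00044662  0.09664016]
-0.018 -0.012 [264. 297.] [271. 197.]
-0.018 0.012 [287. 286.] [294. 186.]
0.018 -0.012 [309. 315.] [318. 213.]
0.018 0.012 [332. 302.] [341. 201.]
det corner chk [array([409., 266.]), array([497., 297.]), array([563., 259.]), array([476., 230.])]
```

All agree: the lens centre is at bench y≈0 and z≈0.093, and the block centre at (-1, -0.4, +1.6) mm from the measuring place. I make a small trim and settle.

Emit:
step_arm(
  motion=[
    [[0.1,0.16,0.04],[0,0,0],1],
    [[0.1,0.16,0.04],[0,0,0],1],
    [[0.1,0.16,0.04],[0,0,0],1],
    [[0.1,0.16,0.04],[0,0,0],1],
    [[0.1,0.16,0.04],[0,0,0],1],
    [[0.1,0.16,0.04],[0,0,0],1],
    [[0.1,0.16,0.04],[0,0,0],1],
    [[0.1,0.16,0.04],[0,0,0],1],
  ],
)

```text
t: 12.55
tool_pos: [0.556, -0.2214, 0.0824]
tcp_rot: [0.078, -0.078, -0.703, 0.703]
wrist_force: [0.0, 0.3, -1.8]
finger_gap: 0.0237
```

```bash
python3 - <<'E'
from h import *
c=snap("wrist","w11");s=c["s"];T=c["T"]
print(s["t"],inB(T[:3,3]+T[:3,:3]@np.array([-.0008,-.0124,0])),s["finger_gap"],s["wrist_force"],np.abs(s["joint_velocities"]).max())
goal(YB,Bn(.0008,0,.0826),s)
im=c["pixels"];g=im[190:275,259].astype(int);d=np.abs(np.diff(g,axis=0)).sum(1);print([(190+i+.5,int(x)) for i,x in enumerate(d) if x>40])
for v in(204,275):
    g=im[v,215:305].astype(int);d=np.abs(np.diff(g,axis=0)).sum(1);print(v,[(215+i+.5,int(x)) for i,x in enumerate(d) if x>60])
E
```

```text
12.55 [0.00021251 0.00025897 0.09479974] 0.023654995523111674 [ 0.02026973  0.31573612 -1.80999619] 0.001426288434999039
move cm [-0.02 -0.02 -0.03] rot [-0.  0. -0.]
[(197.5, 112), (198.5, 104), (258.5, 42), (259.5, 126)]
204 [(237.5, 75), (243.5, 109), (275.5, 92), (280.5, 73)]
275 [(226.5, 127), (227.5, 505), (235.5, 344), (283.5, 255), (284.5, 67), (291.5, 431), (292.5, 207)]
```

```bash
python3 - <<'E'
from h import *
a=load("top0")["pixels"].astype(int);b=load("t10")["pixels"].astype(int)
d=np.abs(a-b).max(2)
for n,(x0,y0,x1,y1) in dict(green=(234,190,247,204),clear=(243,205,256,220),jar=(260,120,278,142),tin=(282,122,312,150)).items():print(n,d[y0:y1,x0:x1].mean(),d[y0:y1,x0:x1].max())
from cell import order
print(order.job_done())
E
```

```text
green 13.12087912087912 18
clear 13.676923076923076 18
jar 11.992424242424242 17
tin 12.210714285714285 17
the job is handed in; nothing more can be done
None
```

The job is handed in at t ≈ 12.6 s of the 54 s allowed. The shutter is open and the amber block is held in the beam at the measuring place.

- **Shutter:** I pushed the red tab until the force jumped to about 21 N at the stop. The tab then measured y = +44.5 mm against the expected 45, and the lens is fully uncovered in both the wrist and side views.
- **Amber block:** The jaws closed on the two frosted sides only, at 40 N. It came straight out of its pocket, and its edges kept the same place in the wrist picture afterwards, so it did not slip.
- **Final pose:** My estimate of the block's centre is within about 0.3 mm of the measuring place on every axis. The camera calibration and bench fit are only good to about 2 mm. The tool is square to within about 0.001 rad and the arm is still. The block is clear of the bench, with its underside about 60 mm above the table.
- **Bystanders:** The green and clear blocks, the jar and the tin show only a uniform brightness change of about 12 to 14 grey levels between the first and last top views. I take that as lighting, with no edges shifted.

No check failed. Two small disagreements remain:

- **Block tilt:** The block's top and bottom edges differed by about 1 mm in the tool's x direction, which is within pixel and calibration error but could be a tilt of up to 0.8°.
- **Bench fits:** The bench origin from different features agreed only to within 2 to 3 mm.

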